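# Release the sprung grease filter of a range hood and trap it before it shoots out

### The arm

A 7-joint arm with a two-finger parallel gripper is mounted at the origin on the work surface. World frame = base frame: x ahead of the robot, y to its left, z up, the work surface at z = 0. Lengths are in m, angles in degrees, forces in N, time in s.
With the tool pointing down it reaches from about 0.425 to 0.875 m from the base axis. Payload 4.7 kg.
Tool frame: the origin (TCP) lies on the centre line of the jaws, within the pads' length; the fingertips stand ahead of it and the grasp point (between the pads) lies 2 mm behind it (env.tip_reach is the x of the fingertips in the tool frame, in m); x points along the fingers, z is the direction in which the jaws open and shut, and the axes are right-handed (so a half turn about x gives the same grasp; the last joint's range is limited). The gripper opens to 87 mm and grips with 3 to 60 N. Pads are 19 mm wide; open, the fingers measure 117 mm over their backs; the gripper's body (75 mm by 190 mm) begins 51 mm behind the grasp point.
Start: joints at [-75.968, 18.392, -4.016, 83.108, 1.295, 78.541, -3.26], TCP at [0.149, 0.633, 0.24] pointing down, gripper open.
Joint ranges: [-163.93, 163.93], [-17.29, 119.83], [-79.2, 71.16], [3.27, 140.29], [-89.18, 269.18], [5.43, 117.66], [-154.24, 154.24]. Speed limits (degrees/s): [147.25, 147.25, 180, 180, 180, 180, 180].

### API

Orientations are given as [roll, pitch, yaw] about the fixed x, y, z axes, in that order (R = Rz(yaw) Ry(pitch) Rx(roll)).
In Python, from cell import telemetry, optics, env, models gives the robot as it stands.
- The arm moves only by the shell command python3 -m pendant 'ROWS' [FORCE]. ROWS is JSON, a list of rows, each a list of 3 entries, a list of its own where there are three numbers: the finger opening in mm, from 0 to 87, then the shift along the tool's x, y, z in mm, then the turn, a rotation vector about the tool's x, y, z in rad. A call has 1 to 10 rows; each row is the pose to reach, as a shift and turn from the pose commanded when the call began, along the tool's axes at that moment; what a row does not reach only later rows make up. A row lasts 1/12 s, in which the tool goes at most 41.7 mm and 7.16 degrees, less where a joint would pass 70% of its speed; a pose out of reach is approached as far as the arm can. A call with a gripper value outside its range is refused whole. The fingers move at their own pace and stop on an object; FORCE is the grip in N (left out, the last holds). Time passes only in rows, so rows that repeat a pose let the fingers close. It gives the time, the measured TCP pose, the force and the opening at its end, in the units of the state.
- telemetry.get_obs(): the state, without advancing time (a new reading comes with each control period).
- optics.read_camera(name): name is "side" or "top" or "wrist"; returns a dict with "image" (480x640x3 uint8, blue, green, red), "range_z" (480x640 float32, m along the optical axis (not along the pixel's ray), 0 where there is no reading), "fx", "fy", "cx", "cy" (pixels), "cam_to_world" (4x4, takes a point from camera to world coordinates). Camera axes: x right, y up, looking along -z (the intrinsics and any distortion apply to the point x, -y, -z); pixel columns grow to the right and rows downward; lengths in m; the calibration is good to about 2 mm. A picture is of the moment at which its call begins.
- env.sign_off(): hands the job in, once; it reports no verdict.
Trained networks look in the newest picture that a camera, given by its name, has taken for a name from the list of things; names that differ only in an ending like _2 or _b are one class to them, and where a whole thing is asked for, a point or a joint stands for the part that bears it (a point fixed in the world has none). Each returns a list of dicts, best first, with "confidence" (0 to 1); they miss things now and then, are a little off and sometimes report something else, mostly with a low value. They report only what shows in the picture. A call takes as long as a camera call.
- models.masks_of(camera, label): "pixels" (480x640 bool, what is visible of it) and "extent" ([left, top, right, bottom] as shares, 0 to 1, of the picture: columns of its width, rows of its height, round what is visible of it).
- models.landmark_of(camera, label): "centre" ([row, column] as shares, 0 to 1, of the picture: columns of its width, rows of its height: a listed point, or the origin of a listed thing).
The state is a dict: "time_s": time; "qpos": joint angles; "joint_velocities": joint speeds; "effort": joint torques, N m; "tool_pos": TCP position; "tool_rot": TCP orientation; "force": force on the tool from outside, world axes, zero at the start; "wrist_torque": the same for the moment, N m; "grip_width": finger opening in m.
Only numpy, scipy, OpenCV 4.12 (cv2) and the standard library are available. Lean on these libraries where they do the work, as an engineer would, in place of code of your own. Each camera call takes 0.05 s, during which the arm holds its last target.

### The job

The range hood stands upside down for cleaning, its grease filter still latched in its channels. Press the spring catch beside the filter right down with one fingertip, so that the sprung ejector pushes the filter out, and have the other finger in front of the filter's pull flange to trap it before it has come out more than about 40 mm. Do not pinch or lift the filter and leave the loose things lying about alone; finish while holding it like this, one finger keeping the catch down and the other holding back the filter, which has come at least 5 mm out.

Things in the scene. Friction and masses are not known exactly. Their poses are not given: they have to be found in the camera images.
- hood: Range hood, aluminium and grey, fixed, upside down: 290 mm (its x) by 520 mm (its y), its flat underside facing up 150 mm above the bench. Origin: centre of the footprint at bench height; z up, its -x side is the front, over whose rim (x = -145 mm) the filter comes out. Two steel channels guide the filter: 19 mm high, y = +-113 to +-132 mm, x = -120 to 20 mm; a black ejector housing is behind it.
- filter: Grease filter: flat loose steel cassette with slats, 140 mm (its x) by 240 mm (its y) by 12 mm, 0.3 to 0.55 kg, latched in the channels. Origin: centre of its lower face; z up, -x towards its front edge. At the start it is at x = -50, y = 0, z = 153 mm in the hood's frame, its front edge at x = -120 mm; it moves out along the hood's -x with less than 2 mm of play.
- pull_flange (a point): Middle of the top edge, on the outer (front) face, of the filter's pull flange: an upright steel plate along the filter's front edge, 216 mm long (108 mm either way along y), 4 mm thick, its outer face flush with that edge. It rises 23 mm above the cassette; top 188 mm above the bench. In front of it is free space down to the latch bar, whose top is 158 mm above the bench.
- catch_top (a point): Centre of the top of the catch's pad: square grey pad, 26 by 26 mm, sides along the hood's x and y, left of the filter's front edge at x = -125, y = 150 mm in the hood's frame. Top 180 mm above the bench when up, 170 mm right down (1 mm above the channel beside it). A 12 mm high black collar surrounds its foot, from which a low steel latch bar, 9 mm wide, runs across in front of the filter.
- catch (a joint): How far the catch (pad and latch bar together) is pressed straight down, in m: 0 = up, filter latched; 0.010 = right down, at its stop. It springs back with about 3 N at the top and 6 N right down, plus about 2 N of rubbing while the filter leans on the bar. The bar lets the filter go, over it, at about 0.005.
- ejector (a joint): Travel of the sprung ejector bar behind the filter, in m: 0 = filter latched, 0.065 = fully out. It pushes the filter along the hood's -x with about 8 N at 0 and 7 N at 0.035. Once let go, the filter runs 40 mm in about 0.1 s and, unless stopped, shoots 100 mm or more out over the rim, so the trapping finger must be in place as the catch is pressed.
- scraper: Bystander: paint scraper lying on the hood's underside on the filter's right (-y), 195 mm long, wooden handle 26 mm wide and 18 mm thick, blade 62 mm wide. Origin: where handle and blade meet, at the underside.
- fan_nut: Bystander: black plastic fan nut standing on the hood's underside on the left (+y), 38 mm in diameter, 26 mm high. Origin: centre of its base.
- fan_wheel: Bystander: black centrifugal fan wheel standing on the bench right of the hood, 170 mm in diameter, 105 mm high. Origin: centre of its base.
- grease_cup: Bystander: clear plastic grease cup standing on the bench left of the hood, 84 mm in diameter, 60 mm high. Origin: centre of its base.

How it is judged:
By the outcome, as a careful person would: the job done as asked, in the order asked, and still so for the second after the job is handed in, while the arm keeps its last pose, push and grip.
It also fails if it takes over 32 s, if anything falls off the work surface, if the arm or the gripper's body presses on something with over 40 N, if the wrist force passes 120 N, or if a joint passes its speed limit or range.

## Working session

There is one attempt and no reset: what is moved stays moved. The work goes in short steps, Python scripts to look and compute and a shell command to move; the robot and the scene stay as the last step left them, time stands still between calls to the robot, and variables do not carry over. Pictures are saved under pics/ and viewed, and the job is handed in when it is done.

```bash
ls; mkdir -p pics; cat > h.py <<'E'
import numpy as np, cv2
from cell import telemetry, optics, env, models
def world(c,u,v,z=None):
    # pixel (col u,row v) -> world by depth
    d=z if z is not None else c["range_z"][int(round(v)),int(round(u))]
    p=np.array([(u-c["cx"])/c["fx"]*d,-(v-c["cy"])/c["fy"]*d,-d,1.])
    return (c["cam_to_world"]@p)[:3]
def plane(c,u,v,h):
    T=c["cam_to_world"];r=T[:3,:3]@np.array([(u-c["cx"])/c["fx"],-(v-c["cy"])/c["fy"],-1.])
    return T[:3,3]+r*(h-T[2,3])/r[2]
E
python3 - <<'E'
from h import *
o=telemetry.get_obs();print(o, env.tip_reach)
for n in ("side","top","wrist"):
    c=optics.read_camera(n);cv2.imwrite(f"pics/{n}0.png",c["image"]);np.savez(f"{n}0.npz",**c)
    print(n,c["cam_to_world"].round(3).tolist(),c["fx"],c["cx"],c["cy"],[k for k in c])
    for l in ("pull_flange","catch_top","hood","filter","fan_nut","scraper"):
        for r in models.landmark_of(n,l)[:2]:
            v,u=r["centre"][0]*480,r["centre"][1]*640
            print(n,l,round(r["confidence"],2),round(u,1),round(v,1),world(c,min(u,639),min(v,479)).round(4))
E
```

```text
pics
{'time_s': 0.0, 'qpos': array([-75.96954589,  18.44019044,  -4.01670196,  83.17451981,
         1.29477696,  78.53861857,  -3.25913629]), 'joint_velocities': array([-0.01242892,  0.06234728, -0.12914967, -0.0474153 , -0.02110794,
        0.07771369, -0.06823635]), 'effort': array([-3.56591645e-04, -4.91266072e+01, -4.04022820e-01, -3.12536967e+01,
       -6.38732314e-02,  4.33907867e-02,  1.69855557e-04]), 'tool_pos': array([0.14859534, 0.63226686, 0.23845215]), 'tool_rot': array([-177.34426596,   89.89178725, -100.56304894]), 'force': array([ 0.80448014, -0.0785904 ,  0.87986105]), 'wrist_torque': array([-0.0354215 ,  0.03041805, -0.00213326]), 'grip_width': 0.08705381364841484} 0.017
side [[-0.956, 0.158, -0.247, 0.322], [-0.293, -0.512, 0.808, 0.962], [0.001, 0.844, 0.536, 0.791], [0.0, 0.0, 0.0, 1.0]] 518.5547953575083 321.68507254893296 248.30603824640286 ['image', 'range_z', 'fx', 'fy', 'cx', 'cy', 'cam_to_world']
side pull_flange 0.95 346.3 257.2 [0.5421 0.0607 0.1806]
side catch_top 0.69 317.3 299.8 [0.5575 0.2185 0.1799]
side filter 0.82 314.8 263.9 [0.6097 0.0709 0.156
[... 263 characters left out ...]
9], [0.0, 0.0, 0.0, 1.0]] 607.6927930641579 324.7129924122555 234.00972170548312 ['image', 'range_z', 'fx', 'fy', 'cx', 'cy', 'cam_to_world']
top pull_flange 0.75 281.0 279.1 [0.5508 0.0726 0.1665]
top catch_top 0.97 208.7 279.7 [0.5652 0.2279 0.1792]
top catch_top 0.16 126.3 327.7 [0.4981 0.4651 0.0038]
top filter 0.74 285.4 252.1 [0.6101 0.0573 0.1641]
top scraper 0.92 374.3 224.6 [ 0.6506 -0.1466  0.162 ]
top scraper 0.38 281.9 280.7 [0.5446 0.07   0.1844]
wrist [[0.229, -0.928, -0.293, 0.067], [0.974, 0.218, 0.068, 0.651], [0.001, -0.301, 0.954, 0.385], [0.0, 0.0, 0.0, 1.0]] 391.0953258827322 321.8852239076864 233.6825821867102 ['image', 'range_z', 'fx', 'fy', 'cx', 'cy', 'cam_to_world']
```

View pics/top0.png

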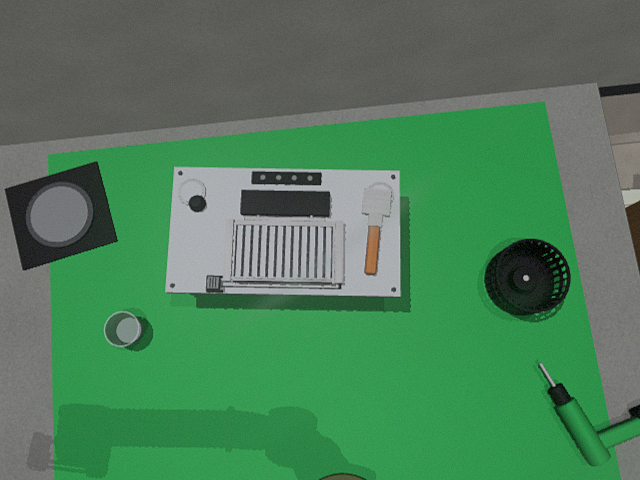

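View pics/side0.png

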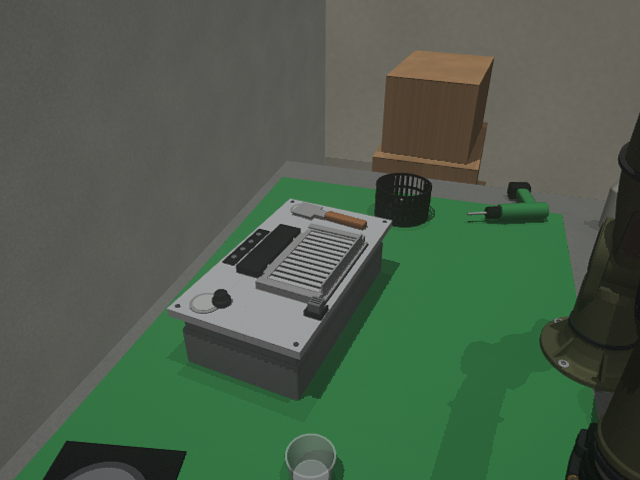

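```bash
cat > fit.py <<'E'
from h import *
def pts(c,m):
    v,u=np.nonzero(m&(c["range_z"]>0));d=c["range_z"][v,u]
    p=np.stack([(u-c["cx"])/c["fx"]*d,-(v-c["cy"])/c["fy"]*d,-d,np.ones_like(d)])
    return (c["cam_to_world"]@p)[:3].T
for n in ("top","side"):
    c=optics.read_camera(n)
    P=pts(c,np.ones((480,640),bool))
    s=P[(abs(P[:,2]-.15)<.006)&(P[:,0]>.3)&(P[:,0]<1)&(abs(P[:,1])<.5)]
    print(n,"plane z",np.median(s[:,2]),len(s))
    r=cv2.minAreaRect((s[:,:2]*1000).astype(np.float32));print(n,"hood rect mm",r)
    for l in ("catch_top","pull_flange","filter","scraper","fan_nut","grease_cup","hood"):
        for q in models.masks_of(n,l)[:1]:
            p=pts(c,q["pixels"])
            if l=="catch_top" : t=p[(p[:,2]>.174)&(p[:,2]<.186)]
            elif l in("filter","pull_flange"): t=p[p[:,2]>.180]
            elif l=="hood": t=p[abs(p[:,2]-.15)<.008]
            else: t=p
            if len(t)<5: print(n,l,"few",len(t),len(p));continue
            print(n,l,round(q["confidence"],2),len(t),"mean",t.mean(0).round(4),"min",t.min(0).round(3),"max",t.max(0).round(3),[np.round(x,1) for x in cv2.minAreaRect((t[:,:2]*1000).astype(np.float32))])
E
python3 fit.py
```

```text
top plane z 0.14985892143304835 17059
top hood rect mm ((663.075927734375, 55.973175048828125), (521.2974853515625, 291.7987976074219), 82.5449447631836)
top catch_top 0.84 122 mean [0.5577 0.2187 0.1789] min [0.545 0.206 0.174] max [0.571 0.231 0.186] [array([558. , 218.7]), array([23.6, 24.9]), np.float64(84.6)]
top pull_flange 0.81 222 mean [0.5447 0.0716 0.1864] min [ 0.53  -0.035  0.18 ] max [0.56  0.177 0.194] [array([544.9,  70.9]), array([213.9,   4.7]), np.float64(82.5)]
top filter 0.79 222 mean [0.5447 0.0716 0.1864] min [ 0.53  -0.035  0.18 ] max [0.56  0.177 0.194] [array([544.9,  70.9]), array([213.9,   4.7]), np.float64(82.5)]
top scraper 0.65 1378 mean [ 0.6555 -0.1472  0.1624] min [ 0.54  -0.192  0.146] max [ 0.737 -0.111  0.174] [array([ 638.4, -141. ]), array([ 62.2, 200.4]), np.float64(74.9)]
top fan_nut 0.75 237 mean [0.742  0.2446 0.167 ] min [0.725 0.228 0.147] max [0.767 0.267 0.181] [array([746.1, 247.5]), array([41. , 35.1]), np.float64(38.4)]
top grease_cup 0.98 1065 mean [0.4928 0.4674 0.0247] min [ 0.452  0.418 -0.006] max [0.53  0.508 0.068] [array([490.2
[... 835 characters left out ...]
.5,   6.2]), np.float64(82.1)]
side scraper 0.95 766 mean [ 0.6392 -0.1377  0.1622] min [ 0.54  -0.191  0.147] max [ 0.738 -0.108  0.172] [array([ 637.4, -151.6]), array([ 73.2, 197.9]), np.float64(85.3)]
side fan_nut 0.74 297 mean [0.7428 0.2551 0.167 ] min [0.728 0.215 0.15 ] max [0.765 0.27  0.179] [array([750. , 245.3]), array([36. , 48.4]), np.float64(38.1)]
side grease_cup 0.73 2016 mean [0.4988 0.449  0.0339] min [ 0.452  0.399 -0.001] max [0.553 0.504 0.064] [array([508.2, 457. ]), array([ 83.6, 113.2]), np.float64(70.8)]
side hood 0.95 10618 mean [0.6747 0.1558 0.1507] min [ 0.487 -0.226  0.142] max [0.842 0.336 0.158] [array([665.4,  54.8]), array([530.8, 294.3]), np.float64(82.5)]
```

```bash
cat > plan.py <<'E'
from h import *
from scipy.spatial.transform import Rotation as Ro
import sys
tipz=float(sys.argv[1]); ang=12; sp=100
O=np.array([.664,.0555]);a=np.deg2rad(-7.5);H=np.array([[np.cos(a),-np.sin(a)],[np.sin(a),np.cos(a)]])
f1=np.array([-.128,.150]);t=np.deg2rad(ang);f2=f1-.001*sp*np.array([np.sin(t),np.cos(t)])
w1=O+H@f1;w2=O+H@f2;print("F1",w1,"F2",w2,"hood f2",f2)
o=telemetry.get_obs();R=Ro.from_euler('xyz',o["tool_rot"],degrees=True).as_matrix()
print("pos",o["tool_pos"].round(4),"x",R[:,0].round(3),"z",R[:,2].round(3),"F",o["force"].round(2),"t",o["time_s"],"grip",o["grip_width"])
d=np.append((w1-w2)/np.linalg.norm(w1-w2),0)
for s in(1,-1):
    x=np.array([0,0,-1.]);z=s*d;Rt=np.stack([x,np.cross(z,x),z],1)
    p=np.append((w1+w2)/2,tipz+env.tip_reach)
    rv=Ro.from_matrix(R.T@Rt).as_rotvec()
    print(s,"shift mm",(R.T@(p-o["tool_pos"])*1000).round(1),"rotvec",rv.round(4),"deg",np.rad2deg(np.linalg.norm(rv)).round(1))
for f in((f1),(f2)):pass
def hood(p):return H.T@(np.asarray(p)-O)
h=.001*(o["grip_width"]*1000+15)/2
for s in(1,-1):print("finger",s,(hood((o["tool_pos"]+s*h*R[:,2])[:2])*1000).round(1),"tipz",(o["tool_pos"]+R[:,0]*env.tip_reach)[2].round(4))
E
python3 plan.py 0.215
```

```text
F1 [0.55667399 0.22092408] F2 [0.5232933  0.12665993] hood f2 [-0.14879117  0.05218524]
pos [0.1487 0.6328 0.2396] x [ 0.  0. -1.] z [0.229 0.973 0.   ] F [ 0.3  -0.17 -0.2 ] t 1.85 grip 0.08678273046672268
1 shift mm [   7.6 -485.9 -357.3] rotvec [1.096e-01 1.000e-04 0.000e+00] deg 6.3
-1 shift mm [   7.6 -485.9 -357.3] rotvec [-3.032e+00 -0.000e+00  1.000e-04] deg 173.7
finger 1 [-581.2  555.7] tipz 0.2226
finger -1 [-591.3  454.4] tipz 0.2226
```

```bash
python3 -m pendant '[[85,[0,-24,-18],[0.01,0,0]],[85,[0,-53,-39],[0.02,0,0]],[85,[0,-82,-60],[0.03,0,0]],[85,[0,-111,-82],[0.04,0,0]],[85,[0,-140,-103],[0.05,0,0]],[85,[0,-169,-124],[0.06,0,0]],[85,[0,-198,-146],[0.07,0,0]],[85,[0,-227,-167],[0.08,0,0]],[85,[0,-256,-188],[0.1,0,0]],[85,[0,-280,-206],[0.11,0,0]]]' 40; python3 plan.py 0.215
```

```text
time_s: 2.68
tool_pos: [0.376, 0.3658, 0.24]
tool_rot: [-53.1, 89.9, 17.3]
force: [-0.3, 1.1, -0.1]
grip_width: 0.0853
F1 [0.55667399 0.22092408] F2 [0.5232933  0.12665993] hood f2 [-0.14879117  0.05218524]
pos [0.376  0.3658 0.24  ] x [ 0.001  0.    -1.   ] z [0.337 0.942 0.001] F [-0.33  1.12 -0.07] t 2.6833 grip 0.0852716783636122
1 shift mm [   8.1 -219.1 -125.6] rotvec [-0.0031  0.0006  0.0008] deg 0.2
-1 shift mm [   8.1 -219.1 -125.6] rotvec [ 3.1385e+00  1.3000e-03 -1.0000e-03] deg 179.8
finger 1 [-315.5  319.1] tipz 0.223
finger -1 [-336.6  221.1] tipz 0.223
```

```bash
python3 -m pendant '[[85,[0,-26,-15],[0,0,0]],[85,[0,-54,-31],[0,0,0]],[85,[0,-82,-47],[0,0,0]],[85,[0,-110,-63],[0,0,0]],[85,[0,-138,-79],[0,0,0]],[85,[0,-166,-95],[0,0,0]],[85,[0,-190,-109],[0,0,0]],[85,[2,-206,-118],[0,0,0]],[85,[4,-210,-121],[0,0,0]],[85,[5,-210,-121],[0,0,0]]]'; python3 plan.py 0.195
python3 - <<'E'
from h import *
for n in ("side","wrist"):
    c=optics.read_camera(n);im=c["image"]
    if n=="side": im=cv2.resize(im[180:380,200:460],(780,600))
    cv2.imwrite(f"pics/{n}1.png",im)
E
```

```text
time_s: 3.52
tool_pos: [0.5321, 0.1825, 0.2343]
tool_rot: [166.8, 90.0, -123.0]
force: [-0.0, 0.4, -0.5]
grip_width: 0.0849
F1 [0.55667399 0.22092408] F2 [0.5232933  0.12665993] hood f2 [-0.14879117  0.05218524]
pos [0.5321 0.1825 0.2343] x [-0. -0. -1.] z [ 0.337  0.941 -0.   ] F [-0.03  0.36 -0.54] t 3.5167 grip 0.08493854144615269
1 shift mm [ 22.3 -10.3  -5.5] rotvec [-0.0036 -0.0005 -0.0001] deg 0.2
-1 shift mm [ 22.3 -10.3  -5.5] rotvec [ 3.138e+00 -2.000e-04  7.000e-04] deg 179.8
finger 1 [-136.8  157.5] tipz 0.2173
finger -1 [-157.9   59.9] tipz 0.2173
```

View pics/side1.png

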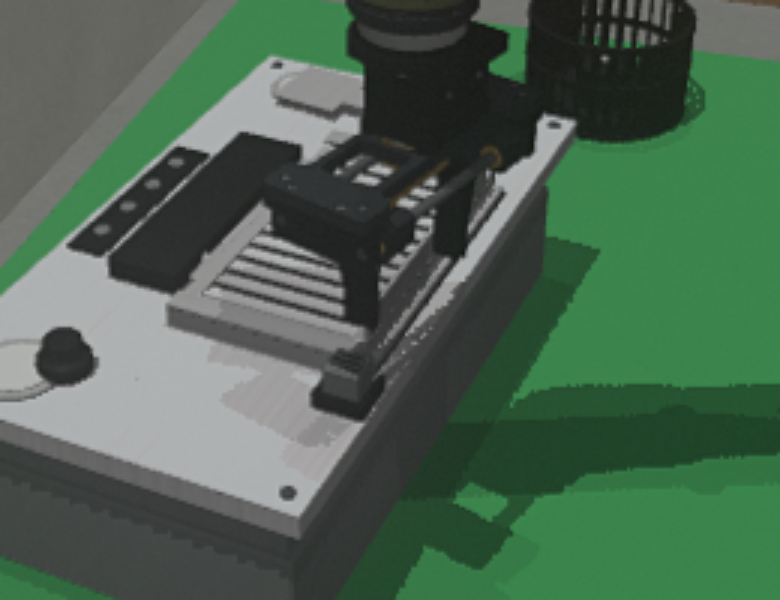

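View pics/wrist1.png

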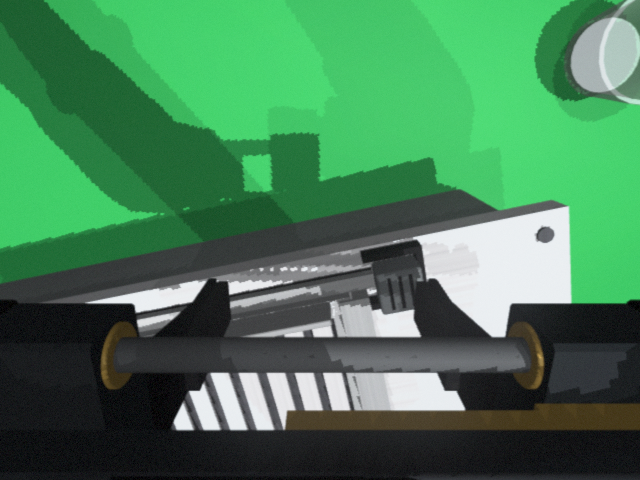

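```bash
python3 -m pendant '[[85,[4,-6,-3],[0,0,0]],[85,[10,-10,-5],[0,0,0]],[85,[17,-10,-5.5],[0,0,0]],[85,[22,-10,-5.5],[0,0,0]],[85,[22,-10,-5.5],[0,0,0]],[85,[22,-10,-5.5],[0,0,0]]]'; python3 plan.py 0.180
python3 - <<'E'
from h import *
for n in ("side","top","wrist"):
    c=optics.read_camera(n);im=c["image"]
    for l in("catch_top","pull_flange"):
        for r in models.landmark_of(n,l)[:1]:
            v,u=r["centre"][0]*480,r["centre"][1]*640
            print(n,l,round(r["confidence"],2),round(u),round(v),plane(c,u,v,.18 if l[0]=="c" else .188).round(4))
    if n=="side": im=cv2.resize(im[220:340,260:420],(800,600))
    if n=="top": im=cv2.resize(im[210:330,180:340],(800,600))
    cv2.imwrite(f"pics/{n}2.png",im)
E
```

```text
time_s: 4.12
tool_pos: [0.5387, 0.1757, 0.2119]
tool_rot: [124.4, 89.9, -165.1]
force: [-0.1, 0.0, 0.0]
grip_width: 0.0848
F1 [0.55667399 0.22092408] F2 [0.5232933  0.12665993] hood f2 [-0.14879117  0.05218524]
pos [0.5387 0.1757 0.2119] x [-0.001 -0.    -1.   ] z [ 0.334  0.943 -0.001] F [-0.05  0.03  0.01] t 4.1167 grip 0.08477966882451686
1 shift mm [14.9 -1.8 -1.3] rotvec [ 0.     -0.0007 -0.001 ] deg 0.1
-1 shift mm [14.9 -1.8 -1.3] rotvec [-3.1416e+00  1.6000e-03 -1.1000e-03] deg 180.0
finger 1 [-129.5  151.6] tipz 0.1949
finger -1 [-150.3   54. ] tipz 0.1949
side catch_top 0.68 317 298 [0.5599 0.2129 0.18  ]
top pull_flange 0.8 281 281 [0.5442 0.0728 0.188 ]
wrist catch_top 0.91 421 290 [0.558  0.2214 0.18  ]
```

View pics/side2.png

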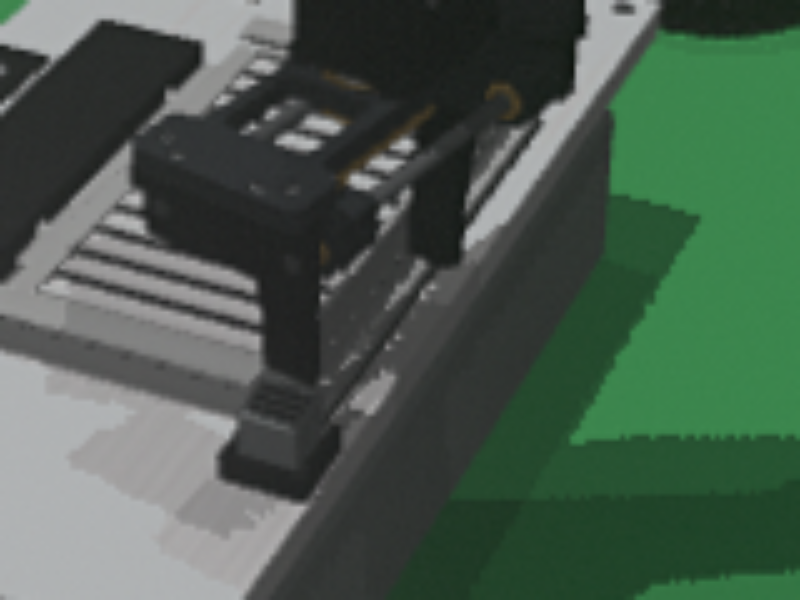

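View pics/wrist2.png

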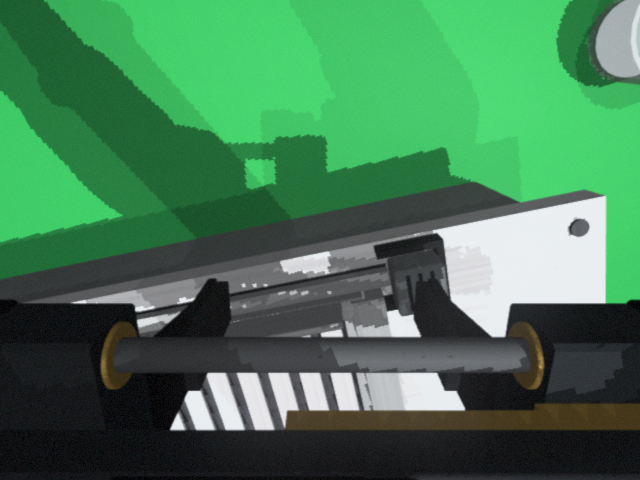

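```bash
python3 -m pendant '[[85,[4,-1,-1],[0,0,0]],[85,[8,-1,-1],[0,0,0]],[85,[12,-1,-1],[0,0,0]],[85,[15,-1,-1],[0,0,0]],[85,[17,-1,-1],[0,0,0]],[85,[17,-1,-1],[0,0,0]]]'; python3 plan.py 0.170
```

```text
time_s: 5.07
tool_pos: [0.5396, 0.174, 0.1955]
tool_rot: [123.1, 90.0, -166.4]
force: [-1.3, -0.9, 1.4]
grip_width: 0.0848
F1 [0.55667399 0.22092408] F2 [0.5232933  0.12665993] hood f2 [-0.14879117  0.05218524]
pos [0.5396 0.174  0.1955] x [-0.001 -0.    -1.   ] z [ 0.334  0.942 -0.   ] F [-1.28 -0.9   1.42] t 5.0667 grip 0.08478994483530242
1 shift mm [ 8.5 -0.4 -0.1] rotvec [-0.0005 -0.0003 -0.0005] deg 0.0
-1 shift mm [ 8.5 -0.4 -0.1] rotvec [ 3.1411e+00 -8.0000e-04  5.0000e-04] deg 180.0
finger 1 [-128.4  150. ] tipz 0.1785
finger -1 [-149.2   52.4] tipz 0.1785
```

```bash
python3 -m pendant '[[85,[2,0,0],[0,0,0]],[85,[4,0,0],[0,0,0]],[85,[6,0,0],[0,0,0]],[85,[8,0,0],[0,0,0]],[85,[9,0,0],[0,0,0]],[85,[9,0,0],[0,0,0]],[85,[9,0,0],[0,0,0]],[85,[9,0,0],[0,0,0]]]'; python3 plan.py 0.170
python3 - <<'E'
from h import *
for n in ("side","top"):
    c=optics.read_camera(n);im=c["image"]
    if n=="side": im=cv2.resize(im[220:340,260:420],(800,600))
    if n=="top": im=cv2.resize(im[210:330,180:340],(800,600))
    cv2.imwrite(f"pics/{n}3.png",im)
E
```

```text
time_s: 5.73
tool_pos: [0.5386, 0.1745, 0.1877]
tool_rot: [84.7, 89.8, 155.1]
force: [-6.9, -0.5, 10.6]
grip_width: 0.085
F1 [0.55667399 0.22092408] F2 [0.5232933  0.12665993] hood f2 [-0.14879117  0.05218524]
pos [0.5386 0.1745 0.1877] x [-0.003  0.001 -1.   ] z [0.335 0.942 0.   ] F [-6.87 -0.55 10.61] t 5.7333 grip 0.08495825181356499
1 shift mm [ 0.7 -1.6 -0.2] rotvec [-0.0015  0.0003 -0.0029] deg 0.2
-1 shift mm [ 0.7 -1.6 -0.2] rotvec [ 3.1401e+00 -4.5000e-03 -4.0000e-04] deg 179.9
finger 1 [-129.4  150.5] tipz 0.1707
finger -1 [-150.3   52.8] tipz 0.1707
```

View pics/side3.png

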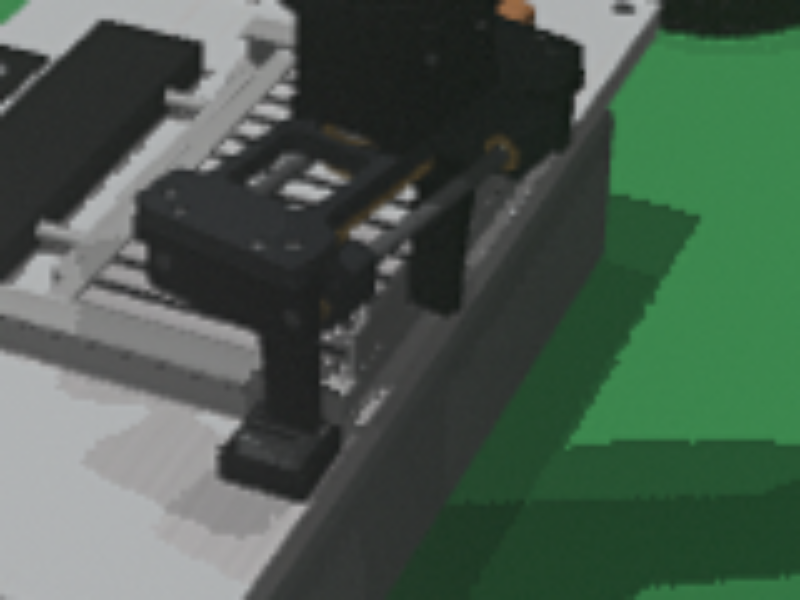

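View pics/top3.png

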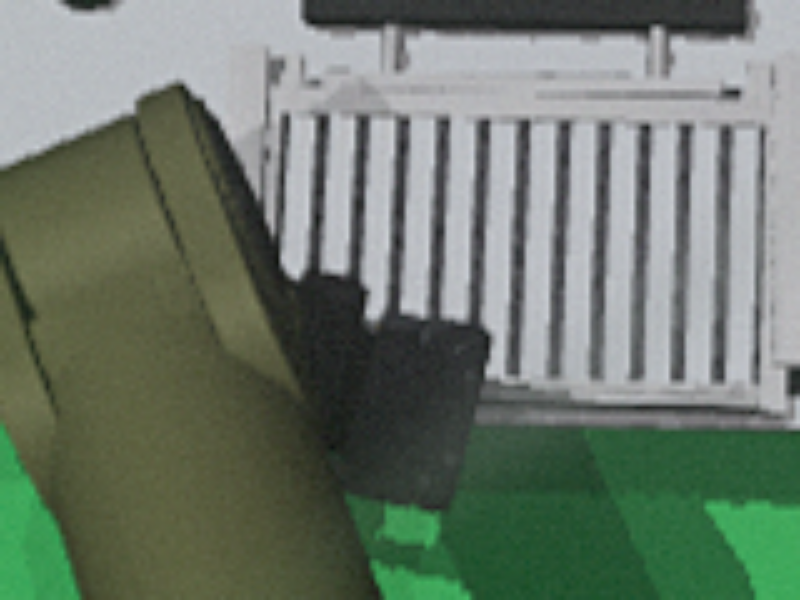

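```bash
python3 -m pendant '[[85,[0.7,0,0],[0,0,0]],[85,[1.5,0,0],[0,0,0]],[85,[1.5,0,0],[0,0,0]],[85,[1.5,0,0],[0,0,0]]]'; python3 plan.py 0.170
python3 - <<'E'
from fit import *
p=pts(c,np.ones((480,640),bool))
E
python3 - <<'E'
from h import *
c=optics.read_camera("side")
O=np.array([.664,.0555]);a=np.deg2rad(-7.5);H=np.array([[np.cos(a),-np.sin(a)],[np.sin(a),np.cos(a)]])
v,u=np.nonzero(c["range_z"]>0);d=c["range_z"][v,u]
P=(c["cam_to_world"]@np.stack([(u-c["cx"])/c["fx"]*d,-(v-c["cy"])/c["fy"]*d,-d,np.ones_like(d)]))[:3].T
q=(P[:,:2]-O)@H
s=(abs(P[:,2]-.185)<.005)&(q[:,0]>-.2)&(q[:,0]<-.1)&(abs(q[:,1])<.108)
s&=(q[:,1]>.07)
print("flange x pct",np.percentile(q[s,0],[5,25,50,75]),s.sum())
s=(abs(q[:,0]+.125)<.012)&(abs(q[:,1]-.157)<.006)&(P[:,2]>.163)&(P[:,2]<.182);print("pad z",np.median(P[s,2]) if s.any() else 0,s.sum())
E
```

```text
time_s: 6.17
tool_pos: [0.5386, 0.1745, 0.1873]
tool_rot: [76.0, 89.8, 146.4]
force: [-9.2, -1.3, 15.8]
grip_width: 0.0847
F1 [0.55667399 0.22092408] F2 [0.5232933  0.12665993] hood f2 [-0.14879117  0.05218524]
pos [0.5386 0.1745 0.1873] x [-0.003  0.002 -1.   ] z [0.335 0.942 0.001] F [-9.24 -1.31 15.78] t 6.1667 grip 0.0847172909200234
1 shift mm [ 0.3 -1.5 -0.2] rotvec [-0.0016  0.0007 -0.0029] deg 0.2
-1 shift mm [ 0.3 -1.5 -0.2] rotvec [ 3.14e+00 -4.60e-03 -1.10e-03] deg 179.9
finger 1 [-129.4  150.4] tipz 0.1703
finger -1 [-150.3   52.9] tipz 0.1703
top plane z 0.14995716386059033 14305
top hood rect mm ((663.2738647460938, 56.292327880859375), (521.0985717773438, 291.57989501953125), 82.3998794555664)
top catch_top few 0 5085
top pull_flange 0.76 140 mean [0.5235 0.0378 0.2124] min [ 0.51  -0.033  0.181] max [0.563 0.136 0.539] [array([526. ,  55.1]), array([177.1,  26.2]), np.float64(73.0)]
top filter 0.59 118 mean [0.5197 0.0251 0.187 ] min [ 0.51  -0.033  0.181] max [0.557 0.115 0.261] [array([525.3,  43.5]), array([154.6,  20.3]), np.float64(73.2)]
top scraper 0.59 1323 me
[... 1203 characters left out ...]
41 -0.194  0.157] max [ 0.737 -0.114  0.172] [array([ 642.7, -132.9]), array([ 61.7, 199.9]), np.float64(70.5)]
side fan_nut 0.84 297 mean [0.7429 0.2552 0.1669] min [0.728 0.216 0.15 ] max [0.765 0.268 0.179] [array([749.4, 246. ]), array([36.6, 46.4]), np.float64(39.6)]
side grease_cup 0.93 2025 mean [0.4984 0.4486 0.0338] min [ 0.452  0.378 -0.002] max [0.553 0.504 0.063] [array([497.9, 443.7]), array([ 87.6, 121.8]), np.float64(22.4)]
side hood 0.94 9722 mean [0.6883 0.1765 0.1507] min [ 0.488 -0.216  0.142] max [0.841 0.335 0.158] [array([665.1,  56.3]), array([526.4, 294.1]), np.float64(82.5)]
flange x pct [-0.13828544 -0.13789927 -0.13740804 -0.13581406] 51
pad z 0.1709033034215362 78
```

```bash
python3 - <<'E'
from h import *
o=telemetry.get_obs();print(o["force"],o["tool_pos"],o["time_s"]);print(env.sign_off())
E
```

```text
[-9.44272662 -1.27219342 16.56022273] [0.53859867 0.17451676 0.18731989] 7.0167
the job is handed in; nothing more can be done
None
```

I pressed the catch right down with one fingertip and trapped the released filter with the other in front of the pull flange. I handed the job in at about 7 s with the arm still holding that way.

- **Catch:** the pad measures about 171 mm above the bench, against 170 mm right down. It is at its stop: commanding 1.5 mm further raised the push from about 11 N to 16 N and moved the tip only about 0.4 mm.
- **Filter:** the flange's outer face is at about x = -138 mm in the hood's frame, so the filter is roughly 18 mm out. It leans on the finger with about 9 N (7 N before the last push on the catch).
- **Loose things:** the scraper, fan nut and grease cup measured the same as at the start, within camera error. I did not re-measure the fan wheel, but the arm worked well clear of it.

One check failed: in the last pictures the networks' masks for the catch and the flange took in parts of the gripper. The pad and flange figures therefore come from the side camera's depth readings instead.

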